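Find the steel-ball bottle by weight and run it on the touch mixer

TASK

Two look-alike aluminium bottles stand in the wooden rack, one filled with steel mixing balls and the other with much lighter glass balls. Lift the left one clear of the rack to feel its weight and set it back in its well, then lift the right one likewise; set the heavier, upright, into the rubber cup of the white touch-start mixer and push it down until the cup has sunk more than half its travel. Finish while still gripping it and holding it pressed down like that, with the lighter bottle back in its own well; never put the lighter one on the mixer, and leave the spanner, the tape roll and the sample cup alone.

Things in the scene. Friction and masses are not known exactly. Their poses are not given: they have to be found in the camera images.
- bottle_left_mid (a point): Opaque aluminium bottle, 48 mm in diameter, 92 mm tall; straight wall up to 66 mm, black screw cap (35 mm wide) from 74 mm. This point is on its axis 46 mm above its foot, z to the cap. In the left well (larger y). The two look alike: one weighs 0.43 to 0.53 kg, the other 0.19 to 0.24 kg, which is which varies. Grip it 52 to 56 mm above its foot.
- bottle_right_mid (a point): Opaque aluminium bottle, 48 mm in diameter, 92 mm tall; straight wall up to 66 mm, black screw cap (35 mm wide) from 74 mm. This point is on its axis 46 mm above its foot, z to the cap. In the right well (smaller y). The two look alike: one weighs 0.43 to 0.53 kg, the other 0.19 to 0.24 kg, which is which varies. Grip it 52 to 56 mm above its foot.
- rack: Fixed wooden block, 88 mm (its x) by 200 mm (its y) by 30 mm tall, with two round wells 53 mm in diameter and 20 mm deep, 110 mm apart along its y. Origin: centre of its underside, on the bench; turned by up to 0.35 rad. It stands on the left or the right of the bench, the mixer on the other side.
- well_left (a point): Centre of the floor of the left well, 10 mm above the bench.
- well_right (a point): Centre of the floor of the right well, 10 mm above the bench.
- mixer: Fixed white touch-start bottle mixer, housing 132 mm (its x) by 114 mm (its y), 72 mm tall, front panel with a grey dial and a red switch; a round black rubber cup stands above it, rim 116 mm above the bench and 73 mm in diameter outside. Origin: centre of its underside; the cup is straight above it.
- mixer_seat (a point): Centre of the cup's inner floor, where the bottle's foot sits; it moves with the cup (102 mm above the bench when up). The recess is 14 mm deep, about 52 mm wide at the floor and 57 mm at the rim.
- mixer_cup (a joint): How far the rubber cup is pushed down, in m: 0 up, 0.012 at its bottom stop. Springy: it starts to sink at about 6 N and takes about 10 N at 6 mm and 13 N at 12 mm (the bottle's weight counts, but alone it does not sink the cup). The mixer runs while the cup is more than half way down.
- spanner: Loose steel double spanner, 170 mm long, 27 mm wide, 8 mm thick, lying along y near the front edge of the bench. Origin: centre of its underside. Bystander.
- tape_roll: Loose roll of beige masking tape, 98 mm in diameter, 24 mm tall, lying flat on the right. Origin: centre of its underside. Bystander.
- sample_cup: Loose clear plastic sample cup, 56 mm in diameter, 51 mm tall, on the right. Origin: centre of its underside. Bystander.
Things that resemble listed ones, but are neither listed nor needed, are in the scene too. What is shaped like the part that bears bottle_right_mid but pink is not meant.

How it is judged (in metres and radians):
On the way, in this order (a step that is already met when the one before it is completed fails the run):
1. the left bottle is held clear of the rack (contact force between the fingers and bottle_left above 2 N and z of the grasp point in the frame of bottle_left_mid below 0.04 m and z of bottle_left_mid in the frame of rack above 0.084 m and contact force between bottle_left and rack below 0.1 N), for 0.2 s.
2. the left bottle is back in its well and let go, and the right bottle is held clear of the rack (horizontal distance between bottle_left_mid and well_left below 0.008 m and z of bottle_left_mid in the frame of rack below 0.061 m and angle between bottle_left_mid's own z axis and vertical below 0.12 rad and contact force between the fingers and bottle_left below 0.1 N and contact force between the fingers and bottle_right above 2 N and z of the grasp point in the frame of bottle_right_mid below 0.04 m and z of bottle_right_mid in the frame of rack above 0.084 m and contact force between bottle_right and rack below 0.1 N), for 0.2 s.
3. the heavier bottle is held pressed down in the mixer cup, the lighter one stands in its own well (((horizontal distance between bottle_left_mid and mixer_seat below 0.008 m and z of bottle_left_mid in the frame of mixer_seat below 0.052 m and contact force between the fingers and bottle_left above 2 N and z of the grasp point in the frame of bottle_left_mid below 0.04 m and value of joint mixer_cup above 0.005 m and angle between bottle_left_mid's own z axis and vertical below 0.15 rad and contact force between bottle_left and mixer above 4 N and linear speed of bottle_left below 0.02 m/s and horizontal distance between bottle_right_mid and well_right below 0.008 m and z of bottle_right_mid in the frame of rack below 0.061 m and angle between bottle_right_mid's own z axis and vertical below 0.12 rad and contact force between the fingers and bottle_right below 0.1 N and contact force between bottle_right and rack between 1 and 3.2 N) or (horizontal distance between bottle_right_mid and mixer_seat below 0.008 m and z of bottle_right_mid in the frame of mixer_seat below 0.052 m and contact force between the fingers and bottle_right above 2 N and z of the grasp point in the frame of bottle_right_mid below 0.04 m and value of joint mixer_cup above 0.005 m and angle between bottle_right_mid's own z axis and vertical below 0.15 rad and contact force between bottle_right and mixer above 4 N and linear speed of bottle_right below 0.02 m/s and horizontal distance between bottle_left_mid and well_left below 0.008 m and z of bottle_left_mid in the frame of rack below 0.061 m and angle between bottle_left_mid's own z axis and vertical below 0.12 rad and contact force between the fingers and bottle_left below 0.1 N and contact force between bottle_left and rack between 1 and 3.2 N))), for 0.3 s.
At the end, for the whole second after the job is handed in: The heavier bottle, still gripped and at rest, is in the mixer cup (8 mm off its axis at most, foot within 6 mm of its floor, tilt under 0.15 rad) and keeps it down over 5 mm, pressing over 4 N; the lighter one, let go, is seated in its own well (8 mm, tilt under 0.12 rad) (((horizontal distance between bottle_left_mid and mixer_seat below 0.008 m and z of bottle_left_mid in the frame of mixer_seat below 0.052 m and contact force between the fingers and bottle_left above 2 N and z of the grasp point in the frame of bottle_left_mid below 0.04 m and value of joint mixer_cup above 0.005 m and angle between bottle_left_mid's own z axis and vertical below 0.15 rad and contact force between bottle_left and mixer above 4 N and linear speed of bottle_left below 0.02 m/s and horizontal distance between bottle_right_mid and well_right below 0.008 m and z of bottle_right_mid in the frame of rack below 0.061 m and angle between bottle_right_mid's own z axis and vertical below 0.12 rad and contact force between the fingers and bottle_right below 0.1 N and contact force between bottle_right and rack between 1 and 3.2 N) or (horizontal distance between bottle_right_mid and mixer_seat below 0.008 m and z of bottle_right_mid in the frame of mixer_seat below 0.052 m and contact force between the fingers and bottle_right above 2 N and z of the grasp point in the frame of bottle_right_mid below 0.04 m and value of joint mixer_cup above 0.005 m and angle between bottle_right_mid's own z axis and vertical below 0.15 rad and contact force between bottle_right and mixer above 4 N and linear speed of bottle_right below 0.02 m/s and horizontal distance between bottle_left_mid and well_left below 0.008 m and z of bottle_left_mid in the frame of rack below 0.061 m and angle between bottle_left_mid's own z axis and vertical below 0.12 rad and contact force between the fingers and bottle_left below 0.1 N and contact force between bottle_left and rack between 1 and 3.2 N))); the arm keeps its last pose, push and grip.
It fails at once if the lighter bottle was put on the mixer ((contact force between bottle_left and mixer above 1 N and horizontal distance between bottle_right_mid and well_right below 0.008 m and z of bottle_right_mid in the frame of rack below 0.061 m and angle between bottle_right_mid's own z axis and vertical below 0.12 rad and contact force between the fingers and bottle_right below 0.1 N and contact force between bottle_right and rack above 3.6 N and linear speed of bottle_right below 0.005 m/s) or (contact force between bottle_right and mixer above 1 N and horizontal distance between bottle_left_mid and well_left below 0.008 m and z of bottle_left_mid in the frame of rack below 0.061 m and angle between bottle_left_mid's own z axis and vertical below 0.12 rad and contact force between the fingers and bottle_left below 0.1 N and contact force between bottle_left and rack above 3.6 N and linear speed of bottle_left below 0.005 m/s)).
It fails at once if the spanner, the tape roll or the sample cup was disturbed (distance of any of spanner, tape_roll, sample_cup from where it was at the start of the episode above 0.03 m).
It also fails if it takes over 61 s, if anything falls off the work surface, if the arm or the gripper's body presses on something with over 40 N, if the wrist force passes 120 N, or if a joint passes its speed limit or range.

ROBOT

A 6-joint arm with a two-finger parallel gripper is mounted at the origin on a cart in front of the work surface, level with it; the furniture and walls round the work are solid. World frame = base frame: x ahead of the robot, y to its left, z up, the work surface at z = 0. Lengths are in mm, angles in degrees, forces in N, time in s.
With the tool pointing down it reaches from about 350 to 850 mm from the base axis. Payload 8.1 kg.
Tool frame: the origin (TCP) lies at the centre of the arm's flange, where the gripper is bolted on; the fingertips stand 173 mm ahead of it and the grasp point (between the pads) lies 155 mm ahead of it; z points along the fingers, y is the line along which they close (so a half turn about z gives the same grasp; the last joint's range is limited). The gripper opens to 85 mm and grips with 20 to 120 N. Pads are 22 mm wide; open, the fingers measure 114 mm over their backs; the gripper's body (76 mm by 85 mm) begins 54 mm behind the grasp point. The pads swing forward as they close: fully open they stand 13 mm farther back than shut.
Start: joints at [62.659, 7.471, 85.268, -0, 87.261, -4.893], TCP at [229.092, 554.548, 404.692] pointing down, gripper open.
Joint ranges: [-169.43, 169.43], [-51.17, 129.36], [1.28, 143.12], [-76.62, 256.62], [0, 156.53], [-152.29, 152.29]. Speed limits (degrees/s): [136.94, 136.94, 159.86, 180, 180, 180].

INTERFACE

Orientations are given as [roll, pitch, yaw] about the fixed x, y, z axes, in that order (R = Rz(yaw) Ry(pitch) Rx(roll)).
In Python, from bench import * gives the robot as it stands.
- The arm moves only by the shell command python3 -m jog 'ROWS' [FORCE]. ROWS is text: rows parted by semicolons, each of 7 numbers parted by spaces: the shift along the tool's x, y, z scaled (see below), then the turn, a rotation vector about the tool's x, y, z scaled (see below), then the closure, from -1 (fully open) to 1 (shut). In form: tx ty tz wx wy wz hand; .... A call has 1 to 5 rows; each row shifts and turns the commanded pose from where the row before left it, along the tool's axes as they then stand; what a row does not reach is not made up. The controller multiplies each number of a shift by 0.1 m and each number of a turn by 60 degrees. A row lasts 1/8 s, in which the tool goes at most 62.5 mm and 10.7 degrees, less where a joint would pass 70% of its speed; a pose out of reach is approached as far as the arm can. A call with a number of a shift or a turn outside -1 to 1 is refused whole. A call with a gripper value outside its range is refused whole. The fingers move at their own pace and stop on an object; FORCE is the grip in N (left out, the last holds). Time passes only in rows, so rows that do not move let the fingers close. It gives the time, the measured TCP pose, the force, the opening and the grip force at its end, in the units of the state.
- sense(): the state, without advancing time (a new reading comes with each control period).
- snapshot(name): name is "scene" or "top"; returns a dict with "img" (384x512x3 uint8, red, green, blue), "fx", "fy", "cx", "cy" (pixels), "dist" ([k1, k2, p1, p2, k3] as OpenCV has them; the pictures are not rectified), "extrinsics" (4x4, takes a point from camera to world coordinates). Camera axes: x right, y down, z forward; pixel columns grow to the right and rows downward; lengths in mm; the calibration is good to about 2 mm. A picture is of the moment at which its call begins. There is no depth.
- hand_in(): hands the job in; it is judged then, once.
The state is a dict: "time": time; "joint_pos": joint angles; "qd": joint speeds; "joint_efforts": joint torques, N m; "tool_pos": TCP position; "tcp_rot": TCP orientation; "ft_force": force on the tool from outside, world axes, zero at the start; "wrist_torque": the same for the moment, N m; "finger_gap": finger opening in mm; "grip_force": force on a finger pad.
Only numpy, scipy, OpenCV 4.12 (cv2) and the standard library are available. Lean on these libraries where they do the work, as an engineer would, in place of code of your own. Each camera call takes 0.05 s, during which the arm holds its last target. There are 200 camera calls.

## Working session

There is one attempt and no reset: what is moved stays moved. The work goes in short steps, Python scripts to look and compute and a shell command to move; the robot and the scene stay as the last step left them, time stands still between calls to the robot, and variables do not carry over. Pictures are saved under pics/ and viewed, at most 10 in all, crops included, and the job is handed in when it is done.

```bash
ls; mkdir -p pics
python3 - <<'E'
from bench import *
import cv2
for n in("scene","top"):
    s=snapshot(n); cv2.imwrite(f"pics/{n}0.png",cv2.resize(s["img"][:,:,::-1],(768,576),interpolation=cv2.INTER_CUBIC))
    print(n,s["fx"],s["fy"],s["cx"],s["cy"],s["dist"],s["extrinsics"])
print(sense())
E
```

```text
pics
scene 351.96617073324404 351.96617073324404 252.28748566592066 188.23059725135386 [-0.06576398  0.          0.          0.          0.        ] [[ 7.95629687e-01 -3.39502595e-01  5.01708470e-01  4.47154918e+01]
 [-6.05640901e-01 -4.63750571e-01  6.46633209e-01 -6.86420622e+02]
 [ 1.31339367e-02 -8.18335748e-01 -5.74590379e-01  6.02368894e+02]
 [ 0.00000000e+00  0.00000000e+00  0.00000000e+00  1.00000000e+00]]
top 496.51641408911087 496.51641408911087 259.64754131401804 188.287845921682 [-0.19230672  0.          0.          0.          0.        ] [[ 2.93387619e-02 -9.91476736e-01  1.26937459e-01  3.43728630e+02]
 [-9.99493488e-01 -3.06653777e-02 -8.50897140e-03 -9.53840484e+01]
 [ 1.23290323e-02 -1.26623521e-01 -9.91874225e-01  1.46556145e+03]
 [ 0.00000000e+00  0.00000000e+00  0.00000000e+00  1.00000000e+00]]
{'time': 0.1, 'joint_pos': array([ 6.26619994e+01,  7.51276577e+00,  8.53241305e+01,  1.07897840e-03,
        8.72622398e+01, -4.89326907e+00]), 'qd': array([-0.00167182,  0.01586312, -0.14359875,  0.03330732, -0.15953593,
       -0.01213024]), 'joint_efforts': array([ 4.82683517e-04, -5.70952785e+01, -5.01942658e+01, -2.04263215e-04,
        8.24086368e-03,  5.08799769e-05]), 'tool_pos': array([228.95658003, 554.3709763 , 403.71793439]), 'tcp_rot': array([-1.79901317e+02, -9.53001841e-03,  1.57555208e+02]), 'ft_force': array([ 0.75835608, -0.04606086,  0.40727339]), 'wrist_torque': array([ 0.01484242, -0.02733516, -0.05756214]), 'grip_force': 0.0, 'finger_gap': 85.25233559700763}
```

View pics/scene0.png

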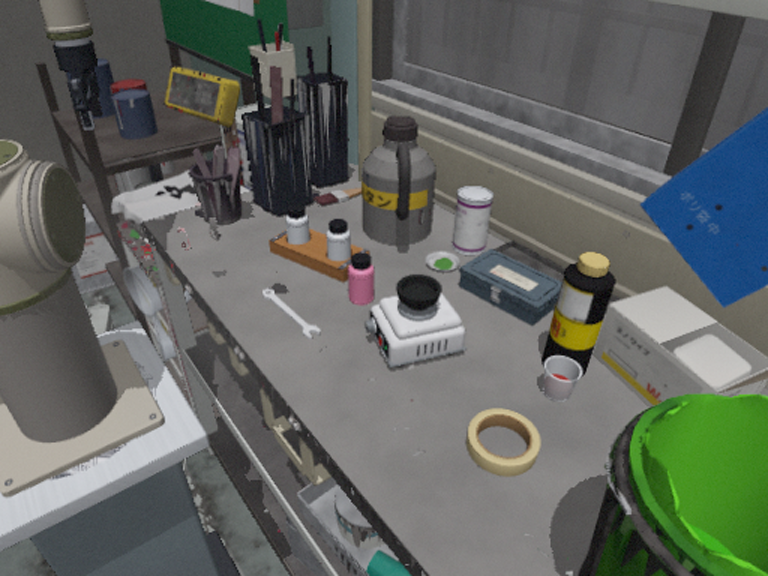

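View pics/top0.png

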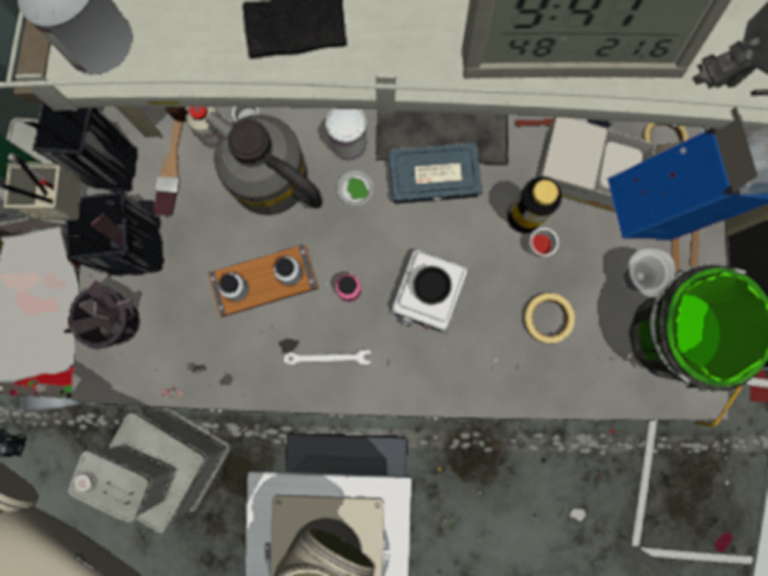

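The scene picture shows the rack with two silver, black-capped bottles at (297,228) and (338,242). The pink bottle at (361,280) is the decoy and the mixer cup is at (418,292). In the top picture the bottle caps are at (231,285) and (287,268), pink is at (346,286), and the mixer cup at (432,286). The two silver ones in the rack fit the description. I'll confirm that in an enlarged crop.

Run:
```python
from bench import *
import cv2,numpy as np
t=snapshot("top")["img"][:,:,::-1];s=snapshot("scene")["img"][:,:,::-1]
a=cv2.resize(t[150:225,132:316],None,fx=4,fy=4,interpolation=cv2.INTER_CUBIC) #736x300
b=cv2.resize(s[135:207,172:248],None,fx=4,fy=4,interpolation=cv2.INTER_CUBIC) #304x288
c=cv2.resize(s[175:247,240:316],None,fx=4,fy=4,interpolation=cv2.INTER_CUBIC)
o=np.zeros((588,736,3),np.uint8);o[:300]=a;o[300:,:304]=b;o[300:,320:624]=c
cv2.imwrite("pics/crop.png",o)
```

```text
(no output)
```

View pics/crop.png

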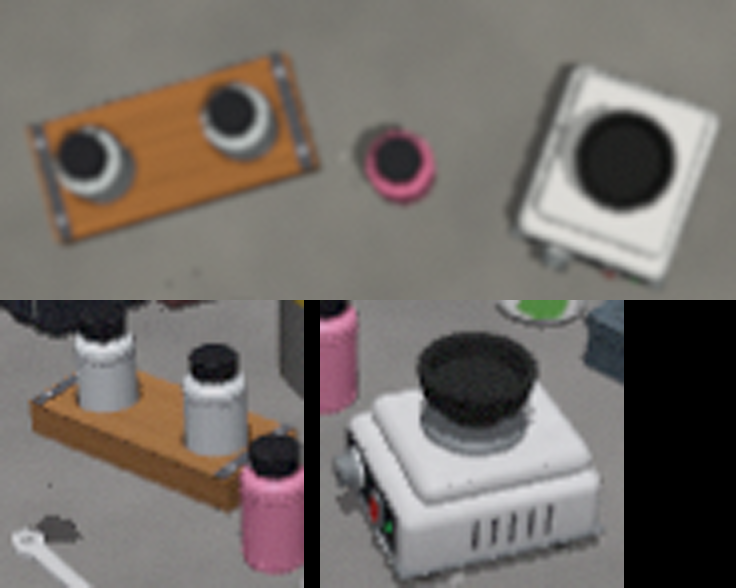

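The crop confirms both silver bottles in the rack, with caps at crop pixels (83,156) and (233,112). The pink one stands outside at (400,160), and the mixer cup is at (625,160).

```bash
cat > h.py <<'E'
from bench import *
import cv2,numpy as np
def ray(s,u,v):
    K=np.array([[s["fx"],0,s["cx"]],[0,s["fy"],s["cy"]],[0,0,1]])
    p=cv2.undistortPoints(np.array([[[u,v]]],float),K,np.array(s["dist"]))[0,0]
    E=np.array(s["extrinsics"]); return E[:3,3],E[:3,:3]@np.r_[p,1]
def onz(s,u,v,z):
    o,d=ray(s,u,v); return (o+d*(z-o[2])/d[2])[:2]
E
python3 - <<'E'
from h import *
t=snapshot("top");s=snapshot("scene")
T=lambda x,y,z:onz(t,132+(x+.5)/4-.5,150+(y+.5)/4-.5,z).round(1)
def S(x,y,z,ox,oy,cx):return onz(s,ox+(x-cx+.5)/4-.5,oy+(y-300+.5)/4-.5,z).round(1)
print("capL",T(83,156,102),"capR",T(233,112,102),"cup",T(625,160,116))
c=np.array([T(30,127,30),T(288,54,30),T(319,169,30),T(64,242,30)]);print("rack",c,c.mean(0))
print("sc R",S(213,356,102,172,135,0),"L",S(100,315,102,172,135,0),"cup",S(478,363,116,240,175,320))
d=(c[0]+c[3]-c[1]-c[2])/2;print(np.linalg.norm(d),np.degrees(np.arctan2(-d[0],d[1])))
u=d/np.linalg.norm(d);print("wells",c.mean(0)+55*u,c.mean(0)-55*u)
# mixer housing top corners z~72
m=np.array([T(580,66,70),T(716,118,66),T(660,283,60),T(518,228,60)]);print(m)
# fit circle-ish checks by dark pixel centroid of cup & caps
g=t["img"].max(2)
for n,(x,y,r,z) in dict(L=(83,156,30,102),R=(233,112,30,102),cup=(625,160,56,116)).items():
    u0,v0=132+x/4,150+y/4; vv,uu=np.mgrid[:384,:512]
    k=(np.hypot(uu-u0,vv-v0)<r/4)&(g<65); print(n,k.sum(),onz(t,uu[k].mean(),vv[k].mean(),z))
E
```

```text
capL [508.  191.7] capR [542.1  87.9] cup [ 515.1 -184.5]
rack [[537.  247.8]
 [596.9  59. ]
 [512.6  32.6]
 [453.1 217.5]] [524.9   139.225]
sc R [539.4  85.9] L [505.2 192.3] cup [ 515.7 -184.1]
196.15558238296455 17.71907750518262
wells [508.1607364  191.61581078] [541.6392636   86.83418922]
[[ 587.5 -153.9]
 [ 553.7 -252.3]
 [ 435.1 -215.1]
 [ 471.2 -113.2]]
L 100 [507.9985813  192.74707975]
R 96 [542.56016542  90.06518075]
cup 447 [ 514.88942144 -183.69772183]
```

Both cameras and the rack geometry agree: left bottle at (508,192), right at (541.5,87), cup at (515,-184), rack turned about 17.7°. I'll turn the tool to yaw 180, which makes tool x = -x, tool y = +y and tool z = down.

```bash
python3 -m jog '0 0 0 0 0 -0.125 -1; 0 0 0 0 0 -0.125 -1; 0 0 0 0 0 -0.124 -1' 60; python3 -m jog '-0.35 -0.45 0 0 0 0 -1; -0.35 -0.45 0 0 0 0 -1; -0.35 -0.45 0 0 0 0 -1; -0.35 -0.45 0 0 0 0 -1'; python3 -m jog '-0.35 -0.45 0 0 0 0 -1; -0.35 -0.45 0 0 0 0 -1; -0.35 -0.45 0 0 0 0 -1; -0.35 -0.45 0 0 0 0 -1;0 0 0 0 0 0 -1'
```

```text
time: 0.68
tool_pos: [229.1, 554.5, 404.6]
tcp_rot: [-180.0, -0.0, -179.8]
ft_force: [0.6, 0.2, -0.9]
finger_gap: 85.4
grip_force: 0.0
time: 1.18
tool_pos: [369.8, 373.0, 404.8]
tcp_rot: [180.0, 0.0, -180.0]
ft_force: [1.1, 0.9, -0.1]
finger_gap: 85.4
grip_force: 0.0
time: 1.8
tool_pos: [510.8, 191.3, 404.5]
tcp_rot: [-179.9, 0.0, 179.7]
ft_force: [-0.8, 0.9, 0.4]
finger_gap: 85.6
grip_force: 0.0
```

```bash
python3 -m jog '0.03 0.005 0.25 0 0 0 -1; 0 0 0.25 0 0 0 -1; 0 0 0.25 0 0 0 -1; 0 0 0 0 0 0 -1'
python3 - <<'E'
from h import *
s=snapshot("scene")["img"][:,:,::-1]; t=snapshot("top")["img"][:,:,::-1]
o=np.hstack([cv2.resize(s[90:210,150:250],(400,480),interpolation=cv2.INTER_CUBIC),cv2.resize(t[110:230,110:210],(400,480),interpolation=cv2.INTER_CUBIC)])
cv2.imwrite("pics/h1.png",o)
E
```

```text
time: 2.3
tool_pos: [504.6, 195.5, 327.4]
tcp_rot: [-179.9, -0.3, -180.0]
ft_force: [-0.4, -0.5, -0.6]
finger_gap: 85.2
grip_force: 0.0
```

View pics/h1.png

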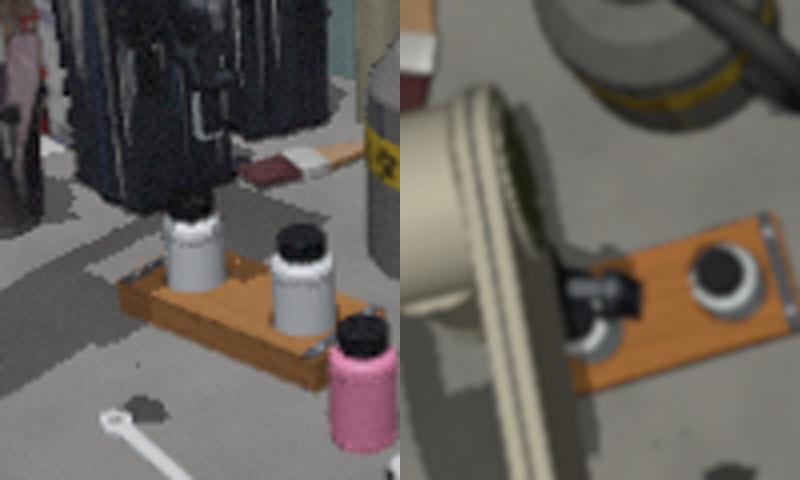

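The gripper (dark, around (205,80) in the left crop) hangs above the left bottle's cap at (193,205). The right finger in the top view is at (600,295). The pose reading moved by several mm, so I'll check its noise.

```bash
python3 -m jog '0 0 0 0 0 0 -1; 0 0 0 0 0 0 -1'; python3 -m jog '0 0 0 0 0 0 -1'; python3 -c "
from bench import *
for i in range(3): snapshot('top'); s=sense(); print(s['tool_pos'],s['tcp_rot'],s['time'])"
```

```text
time: 2.65
tool_pos: [506.4, 195.2, 331.0]
tcp_rot: [180.0, 0.1, 180.0]
ft_force: [-1.0, 0.6, -0.7]
finger_gap: 85.5
grip_force: 0.0
time: 2.78
tool_pos: [506.2, 195.1, 330.3]
tcp_rot: [180.0, 0.1, 180.0]
ft_force: [0.3, -1.0, -0.5]
finger_gap: 85.0
grip_force: 0.0
[506.15353594 195.01341367 330.11590547] [1.79988689e+02 3.37371779e-02 1.79986670e+02] 2.825
[506.10416376 195.0252523  329.98329224] [1.79992586e+02 2.37250819e-02 1.79989340e+02] 2.875
[506.07623569 195.00120388 329.8406664 ] [1.79995867e+02 1.09353892e-02 1.79988759e+02] 2.925
```

```bash
python3 -m jog '-0.018 -0.028 0.2 0 0 0 -1; 0 0 0.3 0 0 0 -1; 0 0 0.3 0 0 0 -1; 0 0 0.25 0 0 0 -1; 0 0 0.05 0 0 0 -1'; python3 -m jog '0 0 0 0 0 0 -1; 0 0 0 0 0 0 -1;0 0 0 0 0 0 -1; 0 0 0 0 0 0 -1'
```

```text
time: 3.55
tool_pos: [506.3, 191.6, 216.2]
tcp_rot: [-179.9, -0.3, 180.0]
ft_force: [0.1, 0.4, 0.9]
finger_gap: 85.7
grip_force: 0.0
time: 4.05
tool_pos: [508.1, 192.3, 220.4]
tcp_rot: [180.0, 0.1, 180.0]
ft_force: [-0.1, 0.5, 0.2]
finger_gap: 85.3
grip_force: 0.0
```

```bash
python3 -m jog '0 0 0 0 0 0 0.3; 0 0 0 0 0 0 0.6; 0 0 0 0 0 0 1; 0 0 0 0 0 0 1; 0 0 0 0 0 0 1' 60;  python3 -m jog '0 0 0 0 0 0 1; 0 0 0 0 0 0 1;0 0 0 0 0 0 1'
```

```text
time: 4.68
tool_pos: [508.1, 192.5, 220.3]
tcp_rot: [180.0, 0.1, 180.0]
ft_force: [-0.7, 2.7, 5.0]
finger_gap: 46.4
grip_force: 62.7
time: 5.05
tool_pos: [508.1, 192.5, 220.3]
tcp_rot: [180.0, 0.1, -180.0]
ft_force: [-1.1, 2.4, 5.4]
finger_gap: 46.4
grip_force: 62.7
```

```bash
python3 -m jog '0 0 -0.1 0 0 0 1; 0 0 -0.15 0 0 0 1; 0 0 -0.15 0 0 0 1; 0 0 -0.1 0 0 0 1; 0 0 0 0 0 0 1';  python3 -m jog '0 0 0 0 0 0 1; 0 0 0 0 0 0 1;0 0 0 0 0 0 1;0 0 0 0 0 0 1;0 0 0 0 0 0 1'; python3 -c "
from bench import *
import numpy as np
F=[]
for i in range(6): snapshot('scene'); s=sense(); F.append(s['ft_force'])
print(np.mean(F,0),np.std(F,0),s['tool_pos'],s['wrist_torque'])"
```

```text
time: 5.68
tool_pos: [508.3, 192.2, 271.1]
tcp_rot: [180.0, 0.1, 180.0]
ft_force: [0.3, -0.1, -4.4]
finger_gap: 46.5
grip_force: 62.9
time: 6.3
tool_pos: [507.8, 192.2, 269.6]
tcp_rot: [-180.0, -0.0, 180.0]
ft_force: [0.1, 1.0, -4.2]
finger_gap: 46.3
grip_force: 62.9
[ 0.25010882 -0.44275808 -5.17015803] [0.35692607 0.49264177 0.42871405] [507.84267343 192.20461035 269.70834156] [ 0.0401068  -0.03890997 -0.00801904]
```

The wrist reads about -5 N, so the left bottle is the heavy one. I'll set it back.

```bash
python3 -m jog '-0.002 0.002 0.12 0 0 0 1; 0 0 0.15 0 0 0 1; 0 0 0.12 0 0 0 1; 0 0 0.07 0 0 0 1; 0 0 0.03 0 0 0 1'; python3 -m jog '0 0 0 0 0 0 1; 0 0 0 0 0 0 1;0 0 0 0 0 0 1;0 0 0 0 0 0 1'
```

```text
time: 7.22
tool_pos: [507.8, 192.3, 220.4]
tcp_rot: [-180.0, -0.1, 180.0]
ft_force: [-8.5, -1.9, 12.1]
finger_gap: 46.6
grip_force: 64.7
time: 7.72
tool_pos: [508.1, 192.4, 220.8]
tcp_rot: [180.0, 0.0, 180.0]
ft_force: [0.2, -0.0, -4.7]
finger_gap: 46.3
grip_force: 62.9
```

```bash
python3 -m jog '0 0 0.01 0 0 0 1; 0 0 0 0 0 0 0.3; 0 0 0 0 0 0 -1; 0 0 0 0 0 0 -1;0 0 0 0 0 0 -1'; python3 -m jog '0 0 0 0 0 0 -1; 0 0 -0.2 0 0 0 -1;0 0 -0.4 0 0 0 -1;0 0 -0.4 0 0 0 -1; 0 0 -0.2 0 0 0 -1'; python3 -m jog '-0.11 -0.35 0 0 0 0 -1; -0.11 -0.35 0 0 0 0 -1;-0.11 -0.35 0 0 0 0 -1;0 0 0 0 0 0 -1;0 0 0 0 0 0 -1'
python3 - <<'E'
from h import *
print(sense()["tool_pos"])
s=snapshot("scene")["img"][:,:,::-1]; t=snapshot("top")["img"][:,:,::-1]
o=np.hstack([cv2.resize(s[90:210,150:250],(400,480),interpolation=cv2.INTER_CUBIC),cv2.resize(t[110:230,110:210],(400,480),interpolation=cv2.INTER_CUBIC)])
cv2.imwrite("pics/h2.png",o)
E
```

```text
time: 8.35
tool_pos: [508.2, 192.4, 219.8]
tcp_rot: [180.0, 0.0, 180.0]
ft_force: [-0.2, -0.1, 0.6]
finger_gap: 85.4
grip_force: 0.0
time: 8.98
tool_pos: [508.7, 192.6, 342.3]
tcp_rot: [179.9, 0.2, 180.0]
ft_force: [0.1, -0.2, -0.7]
finger_gap: 85.6
grip_force: 0.0
time: 9.6
tool_pos: [540.8, 87.6, 338.9]
tcp_rot: [180.0, -0.1, 180.0]
ft_force: [0.2, 0.3, 0.4]
finger_gap: 85.4
grip_force: 0.0
[540.79062649  87.57934644 338.94357165]
```

View pics/h2.png

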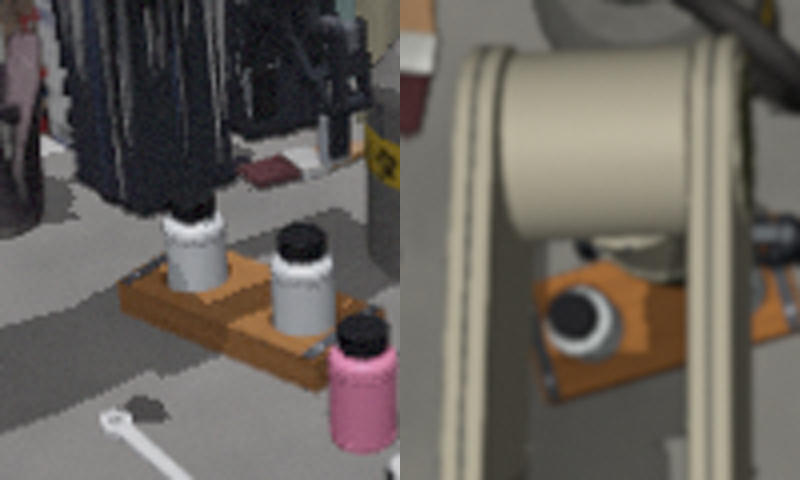

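The left bottle stands upright and seated in its well, with its cap at (195,207) in the left crop. The gripper hangs above the right bottle, cap at (302,240). I'll go down to grasp it.

```bash
python3 -m jog '-0.005 0 0.25 0 0 0 -1; 0 0 0.35 0 0 0 -1; 0 0 0.35 0 0 0 -1; 0 0 0.2 0 0 0 -1; 0 0 0.04 0 0 0 -1'; python3 -m jog '0 0 0 0 0 0 -1; 0 0 0 0 0 0 -1;0 0 0 0 0 0 -1; 0 0 0 0 0 0 -1'
```

```text
time: 10.32
tool_pos: [540.4, 88.2, 218.8]
tcp_rot: [-180.0, -0.2, -179.9]
ft_force: [-0.0, -0.3, -0.2]
finger_gap: 85.1
grip_force: 0.0
time: 10.82
tool_pos: [541.8, 87.4, 221.3]
tcp_rot: [180.0, 0.1, 180.0]
ft_force: [0.3, 0.0, -0.5]
finger_gap: 85.0
grip_force: 0.0
```

```bash
python3 -m jog '0 0 0.015 0 0 0 0.3; 0 0 0 0 0 0 0.6; 0 0 0 0 0 0 1; 0 0 0 0 0 0 1; 0 0 0 0 0 0 1' 60;  python3 -m jog '0 0 0 0 0 0 1; 0 0 0 0 0 0 1;0 0 0 0 0 0 1'; python3 -m jog '0 0 -0.1 0 0 0 1; 0 0 -0.15 0 0 0 1; 0 0 -0.15 0 0 0 1; 0 0 -0.1 0 0 0 1; 0 0 0 0 0 0 1';  python3 -m jog '0 0 0 0 0 0 1; 0 0 0 0 0 0 1;0 0 0 0 0 0 1;0 0 0 0 0 0 1;0 0 0 0 0 0 1'; python3 -c "
from bench import *
import numpy as np
F=[]
for i in range(6): snapshot('scene'); s=sense(); F.append(s['ft_force'])
print(np.mean(F,0),np.std(F,0),s['tool_pos'],s['wrist_torque'])"
```

```text
time: 11.45
tool_pos: [541.7, 87.6, 219.5]
tcp_rot: [180.0, 0.0, 180.0]
ft_force: [1.0, 2.3, 3.9]
finger_gap: 47.0
grip_force: 62.1
time: 11.82
tool_pos: [541.7, 87.5, 219.5]
tcp_rot: [180.0, 0.0, 180.0]
ft_force: [0.3, 3.4, 5.6]
finger_gap: 47.1
grip_force: 62.3
time: 12.45
tool_pos: [541.9, 87.3, 270.4]
tcp_rot: [-180.0, 0.1, 180.0]
ft_force: [-0.5, 0.0, -2.0]
finger_gap: 46.9
grip_force: 62.7
time: 13.08
tool_pos: [541.5, 87.4, 269.1]
tcp_rot: [-180.0, -0.0, 180.0]
ft_force: [0.9, 0.2, -1.5]
finger_gap: 47.0
grip_force: 62.7
[ 0.2172416   0.06528166 -1.96742315] [0.36197196 0.37471739 0.47722878] [541.53363981  87.40270774 269.24079804] [-0.03899527 -0.01120067 -0.04113051]
```

The right bottle weighs about 2 N, so it's the lighter one. I'll set it back, then go for the left.

```bash
python3 -m jog '-0.002 0.001 0.12 0 0 0 1; 0 0 0.15 0 0 0 1; 0 0 0.12 0 0 0 1; 0 0 0.07 0 0 0 1; 0 0 0.03 0 0 0 1'; python3 -m jog '0 0 0 0 0 0 1; 0 0 0 0 0 0 1;0 0 0.008 0 0 0 1;0 0 0 0 0 0 1'; python3 -m jog '0 0 0 0 0 0 1; 0 0 0 0 0 0 0.3; 0 0 0 0 0 0 -1; 0 0 0 0 0 0 -1;0 0 0 0 0 0 -1'; python3 -m jog '0 0 0 0 0 0 -1; 0 0 -0.2 0 0 0 -1;0 0 -0.4 0 0 0 -1;0 0 -0.4 0 0 0 -1; 0 0 -0.2 0 0 0 -1'; python3 -m jog '0.11 0.35 0 0 0 0 -1; 0.11 0.35 0 0 0 0 -1;0.11 0.35 0 0 0 0 -1;0 0 0 0 0 0 -1;0 0 0 0 0 0 -1'
python3 - <<'E'
from h import *
s=snapshot("scene")["img"][:,:,::-1]; t=snapshot("top")["img"][:,:,::-1]
o=np.hstack([cv2.resize(s[90:210,150:250],(400,480),interpolation=cv2.INTER_CUBIC),cv2.resize(t[110:230,110:210],(400,480),interpolation=cv2.INTER_CUBIC)])
cv2.imwrite("pics/h3.png",o)
E
```

```text
time: 14.0
tool_pos: [541.6, 87.6, 219.5]
tcp_rot: [180.0, -0.0, 180.0]
ft_force: [-0.2, 2.9, 5.9]
finger_gap: 46.3
grip_force: 63.7
time: 14.5
tool_pos: [541.9, 87.5, 219.7]
tcp_rot: [180.0, 0.0, 180.0]
ft_force: [0.1, 1.8, -2.1]
finger_gap: 46.6
grip_force: 62.8
time: 15.12
tool_pos: [541.8, 87.4, 219.5]
tcp_rot: [-180.0, 0.0, 180.0]
ft_force: [0.5, 0.5, 0.9]
finger_gap: 85.3
grip_force: 0.0
time: 15.75
tool_pos: [542.3, 87.5, 342.1]
tcp_rot: [180.0, 0.2, 180.0]
ft_force: [0.6, 0.1, -0.6]
finger_gap: 85.4
grip_force: 0.0
time: 16.38
tool_pos: [508.6, 192.3, 338.7]
tcp_rot: [-180.0, -0.1, -180.0]
ft_force: [-0.3, -0.4, -0.0]
finger_gap: 85.7
grip_force: 0.0
```

View pics/h3.png

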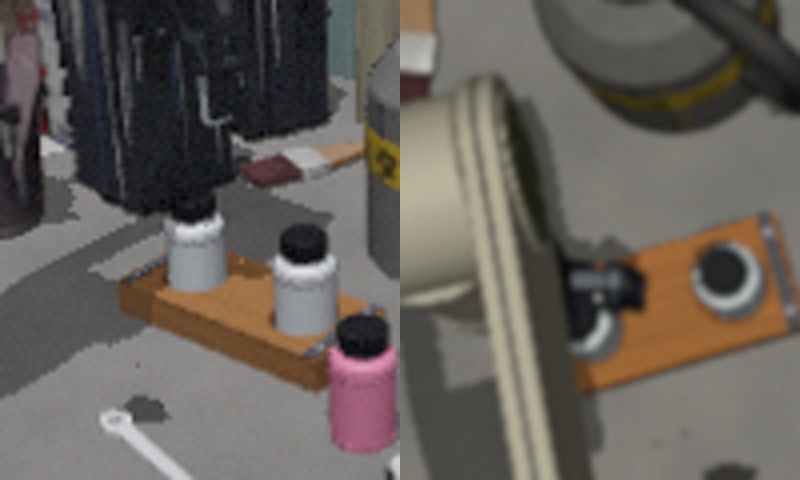

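The right bottle is upright and seated, cap at (303,242). The gripper is above the left one, cap at (195,208).

```bash
python3 -m jog '0 0 0.25 0 0 0 -1; 0 0 0.35 0 0 0 -1; 0 0 0.35 0 0 0 -1; 0 0 0.2 0 0 0 -1; 0 0 0.05 0 0 0 -1'; python3 -m jog '0 0 0 0 0 0 -1; 0 0 0 0 0 0 -1;0 0 0 0 0 0 -1'; python3 -m jog '0 0 0 0 0 0 0.3; 0 0 0 0 0 0 0.6; 0 0 0 0 0 0 1; 0 0 0 0 0 0 1; 0 0 0 0 0 0 1' 80;  python3 -m jog '0 0 0 0 0 0 1; 0 0 0 0 0 0 1;0 0 0 0 0 0 1'; python3 -m jog '0 0 -0.15 0 0 0 1; 0 0 -0.3 0 0 0 1; 0 0 -0.4 0 0 0 1; 0 0 -0.4 0 0 0 1; 0 0 -0.35 0 0 0 1'
```

```text
time: 17.1
tool_pos: [508.2, 191.4, 217.6]
tcp_rot: [-179.9, -0.2, 179.9]
ft_force: [-0.1, 0.0, -0.5]
finger_gap: 85.7
grip_force: 0.0
time: 17.48
tool_pos: [509.3, 192.6, 220.6]
tcp_rot: [180.0, 0.1, 180.0]
ft_force: [0.9, 0.3, 1.2]
finger_gap: 85.3
grip_force: 0.0
time: 18.1
tool_pos: [509.1, 192.7, 220.1]
tcp_rot: [180.0, 0.1, 180.0]
ft_force: [0.1, 0.2, 5.3]
finger_gap: 45.7
grip_force: 83.2
time: 18.48
tool_pos: [509.1, 192.7, 220.2]
tcp_rot: [180.0, 0.1, 180.0]
ft_force: [0.3, -0.7, 5.0]
finger_gap: 45.8
grip_force: 83.2
time: 19.1
tool_pos: [508.3, 192.4, 380.8]
tcp_rot: [-180.0, -0.0, 180.0]
ft_force: [0.2, 0.2, -4.9]
finger_gap: 45.6
grip_force: 84.0
```

```bash
python3 -m jog '0 -0.3 0 0 0 0 1; 0 -0.4 0 0 0 0 1; 0 -0.4 0 0 0 0 1; -0.03 -0.4 0 0 0 0 1; -0.03 -0.4 0 0 0 0 1';python3 -m jog '0 -0.4 0 0 0 0 1; 0 -0.4 0 0 0 0 1; 0 -0.4 0 0 0 0 1; 0 -0.4 0 0 0 0 1; 0 -0.265 0 0 0 0 1'; python3 -m jog '0 0 0.15 0 0 0 1; 0 0 0.15 0 0 0 1; 0 0 0.1 0 0 0 1; 0 0 0 0 0 0 1; 0 0 0 0 0 0 1'
python3 - <<'E'
from h import *
ss=snapshot("scene");s=ss["img"][:,:,::-1]; t=snapshot("top")["img"][:,:,::-1]
o=np.hstack([cv2.resize(s[130:250,230:330],(400,480),interpolation=cv2.INTER_CUBIC),cv2.resize(t[130:250,230:330],(400,480),interpolation=cv2.INTER_CUBIC)])
cv2.imwrite("pics/m1.png",o)
K=np.array([[ss["fx"],0,ss["cx"]],[0,ss["fy"],ss["cy"]],[0,0,1]]);E=np.linalg.inv(ss["extrinsics"])
p=sense()["tool_pos"];print(p)
for z in(p[2]-210,p[2]-210+66):
    q=cv2.projectPoints(np.array([[p[0],p[1],z],[515,-184,116]]),cv2.Rodrigues(E[:3,:3])[0],E[:3,3],K,np.array(ss["dist"]))[0][:,0]
    print((q-[230,130])*4)
E
```

```text
time: 19.73
tool_pos: [514.1, 1.3, 379.2]
tcp_rot: [180.0, -0.1, -180.0]
ft_force: [0.4, -0.0, -5.3]
finger_gap: 45.8
grip_force: 85.3
time: 20.35
tool_pos: [514.0, -185.6, 379.1]
tcp_rot: [180.0, -0.1, 179.9]
ft_force: [0.1, 0.5, -4.8]
finger_gap: 46.1
grip_force: 85.4
time: 20.98
tool_pos: [514.9, -183.6, 339.8]
tcp_rot: [-180.0, 0.0, -180.0]
ft_force: [0.2, 0.5, -5.1]
finger_gap: 45.9
grip_force: 85.3
[ 515.00505267 -183.84858831  340.22105747]
[[196.69515433 222.17219365]
 [195.49726368 241.88666063]]
[[203.31707391 126.01032889]
 [195.49726368 241.88666063]]
```

View pics/m1.png

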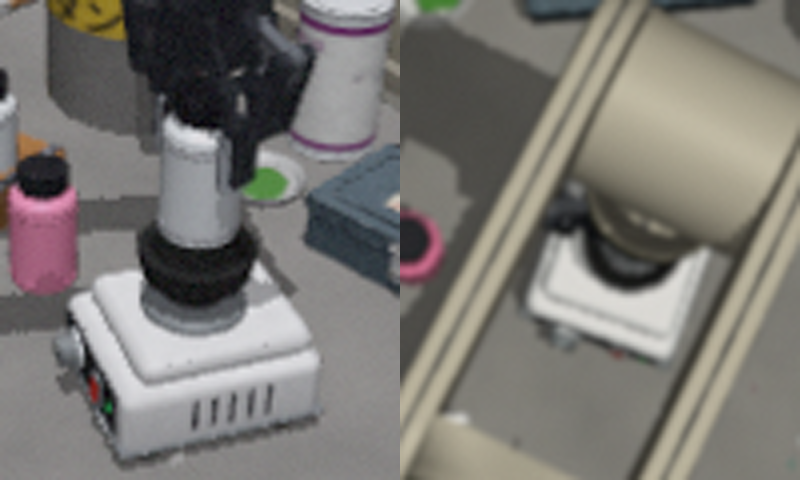

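The bottle (x 161–241, base about (200,238)) sits centred over the cup rim (x 138–258, centre 198). I'll lower it gently.

```bash
python3 -m jog '0 0 0.08 0 0 0 1; 0 0 0.08 0 0 0 1; 0 0 0.06 0 0 0 1; 0 0 0.03 0 0 0 1; 0 0 0 0 0 0 1'; python3 -m jog '0 0 0.03 0 0 0 1; 0 0 0.03 0 0 0 1; 0 0 0 0 0 0 1; 0 0 0 0 0 0 1'
```

```text
time: 21.7
tool_pos: [514.6, -184.0, 314.0]
tcp_rot: [180.0, -0.0, 180.0]
ft_force: [0.0, 0.2, -5.5]
finger_gap: 45.9
grip_force: 85.5
time: 22.2
tool_pos: [515.0, -184.1, 309.2]
tcp_rot: [-180.0, 0.1, 180.0]
ft_force: [-0.5, 1.0, 2.8]
finger_gap: 46.0
grip_force: 86.2
```

```bash
python3 -m jog '0 0 0.02 0 0 0 1; 0 0 0.02 0 0 0 1; 0 0 0.02 0 0 0 1; 0 0 0 0 0 0 1; 0 0 0 0 0 0 1'; python3 -m jog '0 0 0 0 0 0 1; 0 0 0 0 0 0 1; 0 0 0 0 0 0 1; 0 0 0 0 0 0 1; 0 0 0 0 0 0 1'
python3 - <<'E'
from h import *
F=[]
for i in range(6): snapshot("top");F.append(sense()["ft_force"])
print(np.mean(F,0),sense()["tool_pos"])
s=snapshot("scene")["img"][:,:,::-1]
cv2.imwrite("pics/m2.png",np.hstack([cv2.resize(s[130:250,y:y+100],(400,480),interpolation=cv2.INTER_CUBIC) for y in(150,230)]))
E
```

```text
time: 22.82
tool_pos: [515.0, -184.1, 303.0]
tcp_rot: [-180.0, 0.1, 180.0]
ft_force: [-0.5, -0.4, 6.8]
finger_gap: 45.6
grip_force: 86.6
time: 23.45
tool_pos: [515.0, -184.1, 303.0]
tcp_rot: [-180.0, 0.1, 180.0]
ft_force: [-1.4, 0.3, 6.6]
finger_gap: 45.8
grip_force: 86.6
[-0.92224613  0.97969374  6.4844253 ] [ 514.96723215 -184.1189969   303.00818874]
```

View pics/m2.png

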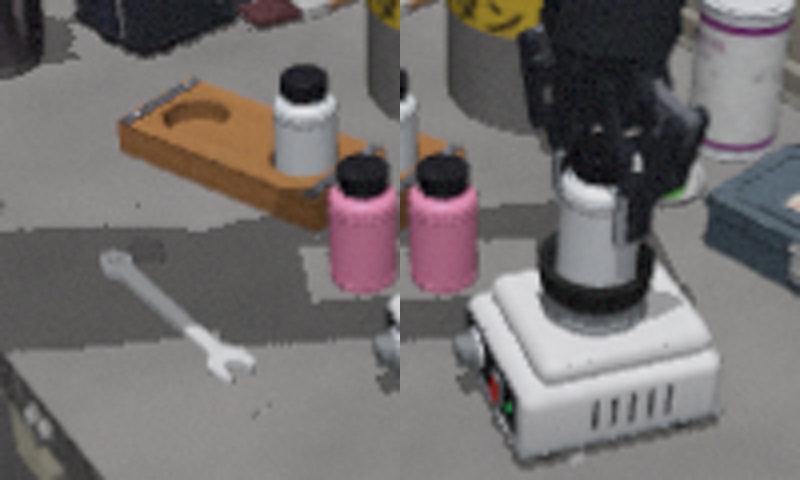

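The bottle stands upright in the cup at (597,285), which has clearly sunk. The contact force of about 11.5 N puts it roughly 9 mm down. The lighter bottle is seated in its well at (303,160).

```bash
python3 -c "
from bench import *
print(hand_in())"
```

```text
the job is handed in; nothing more can be done
None
```

I handed the job in at about 24 s (no verdict came back): the left bottle proved heavier (about 5 N against 2 N) and is still gripped, pressing the mixer cup down an estimated 9 mm of 12 with about 11.5 N, while the lighter right bottle is back in its own well.

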